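Clamp the bell cylinder in its V-cradle

TASK

Lower the stainless bell cylinder gently into the V-cradle, short of the overhanging clamp, until you feel it rest in both Vs, and only then let go so that it centres itself. Then slide it along the V under the clamp until it bears lightly on the springy rubber end stop, and last press the clamp knob down until its pad sits firmly on the bell, leaving the bell like that. Use light forces throughout (no dropping, ramming or crushing) and leave the other things on the shelf alone.

Things in the scene. Friction and masses are not known exactly. Their poses are not given: they have to be found in the camera images.
- bell: The stainless bell cylinder as a body (see bell_center for where it is and its sizes); it weighs about 0.24 kg and must not be pressed with more than 20 N. Origin on its surface, 20 mm off its axis, so it is not useful for grasping.
- bell_center (a point): Centre of the stainless bell cylinder: a plain closed round cylinder 40 mm in diameter and 150 mm long, lying on the shelf at the start, free to roll. Its own x axis is the cylinder's axis; both ends are alike.
- cradle: Wooden V-cradle, fixed. Origin: underside of its 12 mm base plate (x -85 to 127, y -46 to 46 mm). Own x runs along the V towards the end stop, z up. Two 90-degree V rests, 74 mm wide, rims at z = 44 mm: a narrow one at x = -78 to -60, a long one at x = 22 to 66 mm, with a gap for fingers between, down to the plate. A seated bell has its axis at y = 0, z = 48.3 mm.
- lay_point (a point): Point on the cradle (same axes) at its x = -35, y = 0, z = 48.3 mm: where the bell's centre lies when first laid seated in both Vs, its leading end 12 mm short of the clamp's pad. From there the bell has 28 to 42 mm to slide towards +x until it touches the stop.
- stop_block: End stop: wooden block 20 x 40 x 58 mm on the cradle at its x = 115 mm (origin: underside centre; cradle's axes). A screw on the V's axis line holds a rubber tip, 20 mm wide. Its setting differs each time and is not reported: the tip's face is at cradle x = 68 to 82 mm, to be found by touch. The tip springs 2.5 N per mm, bottoms after 3 mm; over 12 N is too much.
- clamp_post: Clamp post 18 x 16 x 96 mm on the cradle at its x = 58, y = 45 mm (origin: underside centre, 12 mm above the shelf; cradle's axes). Its arm, top at z = 108 mm in the cradle, reaches over the V and carries the plunger at cradle x = 58, y = 0. The raised pad, 12 mm wide, has its underside 84.3 mm above the shelf, 16 mm above a seated bell.
- clamp (a joint): The clamp plunger's downward travel in m: 0 = up (start), about 0.016 = its pad touches a seated bell, 0.022 = end of travel. It moves straight down when its knob is pressed with about 3 to 4 N, has a rubbing fit and stays where it is left; pressed against the bell it keeps holding it. Some 8 to 12 N in all on the knob seats it firmly.
- clamp_top (a point): Top centre of the clamp's round wooden knob, 30 mm in diameter, 10 mm thick: 150 mm above the shelf when up, about 134 mm when clamped. Moves with the plunger. Press here from above.
- ring: Mint silicone ring lying flat, 72 mm in diameter, 13 mm thick; origin at its underside. Leave alone.
- prism: Clear acrylic prism block, 70 x 35 x 35 mm; origin at the centre of its underside. Leave alone.
- clacker: Cherry wood clacker, 110 x 28 x 22 mm, lying flat; origin at its underside. Leave alone.
- clip_box: Closed grey plastic box with a spring clip, 104 x 134 x 65 mm; origin at the centre of its underside. Leave alone.
There are look-alikes about, which are no part of the job. There is more than one size of the bell; the job needs the smallest. There is more than one size of the cradle; the one meant has the size given above.

How it is judged (in metres and radians):
On the way, in this order (a step that is already met when the one before it is completed fails the run):
1. still held, the bell is lowered until it rests in the V, clear of the stop, clamp still up (y of bell_center in the frame of cradle between -0.005 and 0.005 m and z of bell_center in the frame of cradle between 0.0458 and 0.055 m and angle between the x axis of bell_center and the x axis of cradle, either way round below 0.07 rad and distance between the grasp point and bell_center below 0.06 m and contact force between bell and the fingers above 0.5 N and contact force between bell and cradle above 0.5 N and contact force between bell and stop_block below 0.05 N and value of joint clamp below 0.006 m), for 0.1 s.
2. the seated bell bears on the rubber end stop, clamp still up (y of bell_center in the frame of cradle between -0.0025 and 0.0025 m and z of bell_center in the frame of cradle between 0.0458 and 0.0508 m and angle between the x axis of bell_center and the x axis of cradle, either way round below 0.035 rad and contact force between bell and stop_block above 0.4 N and value of joint clamp below 0.006 m), for 0.2 s.
At the end, for the whole second after the job is handed in: The bell lies at rest in both Vs (axis within 2.5 mm of the V's centre line sideways and of its seated height 48.3 mm, within 2 degrees of the V's direction), still touches the rubber end stop (over 0.1 N), and the clamp is down (13.5 to 19 mm) with its pad pressing on the bell with over 1 N (y of bell_center in the frame of cradle between -0.0025 and 0.0025 m and z of bell_center in the frame of cradle between 0.0458 and 0.0508 m and angle between the x axis of bell_center and the x axis of cradle, either way round below 0.035 rad and contact force between bell and stop_block above 0.1 N and contact force between bell and clamp_post above 1 N and value of joint clamp between 0.0135 and 0.019 m and linear speed of bell below 0.01 m/s).
It fails at once if the bell is rammed into the cradle (over 25 N between them) (contact force between bell and cradle above 25 N).
It fails at once if the bell is rammed into the end stop (over 12 N) (contact force between bell and stop_block above 12 N).
It fails at once if the clamp crushes the bell (over 20 N) (contact force between bell and clamp_post above 20 N).
It fails at once if the bell is dropped (moves faster than 0.3 m/s while no finger touches it) (contact force between bell and the fingers below 0.01 N and linear speed of bell above 0.3 m/s).
It fails at once if the ring, prism, clacker or grey box is disturbed (moved over 20 mm) (distance of any of ring, prism, clacker, clip_box from where it was at the start of the episode above 0.02 m).
It also fails if it takes over 72 s, if anything falls off the work surface, if the arm or the gripper's body presses on something with over 40 N, if the wrist force passes 120 N, or if a joint passes its speed limit or range.

ROBOT

A 6-joint arm with a two-finger parallel gripper is mounted at the origin on the work surface. World frame = base frame: x ahead of the robot, y to its left, z up, the work surface at z = 0. Lengths are in mm, angles in rad, forces in N, time in s.
With the tool pointing down it reaches from about 300 to 775 mm from the base axis. Payload 14.6 kg.
Tool frame: the origin (TCP) lies on the centre line of the jaws, within the pads' length; the fingertips stand 11 mm ahead of it and the grasp point (between the pads) lies 8 mm behind it; x points along the fingers, y is the direction in which the jaws open and shut, and the axes are right-handed (so a half turn about x gives the same grasp; the last joint's range is limited). The gripper opens to 94 mm and grips with 3 to 60 N. Pads are 16 mm wide; open, the fingers measure 119 mm over their backs; the gripper's body (75 mm by 177 mm) begins 78 mm behind the grasp point.
Start: joints at [1.203, 0.3, 1.521, -0, 1.321, -0.067], TCP at [162.954, 525.296, 216.446] pointing down, gripper open.
Joint ranges: [-3.03, 3.03], [-0.79, 2.21], [0.23, 2.52], [-1.04, 4.18], [0, 3.07], [-2.55, 2.55]. Speed limits (rad/s): [2.22, 2.22, 2.57, 3.14, 3.14, 3.14].

INTERFACE

Orientations are given as [roll, pitch, yaw] about the fixed x, y, z axes, in that order (R = Rz(yaw) Ry(pitch) Rx(roll)).
In Python, from cell import manip gives the robot as it stands.
- The arm moves only by the shell command python3 -m handwheel 'ROWS' [OPENING] [FORCE]. ROWS is JSON, a list of rows, each a list of 2 entries, a list of its own where there are three numbers: the shift along the tool's x, y, z in mm, then the turn about the tool's x in rad. In form: [[[x, y, z], spin], ...]. A call has exactly 10 rows; each row shifts and turns the commanded pose from where the row before left it, along the tool's axes as they then stand; what a row does not reach is not made up. A row lasts 1/8 s, in which the tool goes at most 62.5 mm and 10.7 degrees, less where a joint would pass 70% of its speed; a pose out of reach is approached as far as the arm can. A call with a gripper value outside its range is refused whole. OPENING is the closure in counts, from 0 (fully open) to 255 (shut), set as the call begins (- or left out, the last holds). The fingers move at their own pace and stop on an object; FORCE is the grip in N (left out, the last holds). Time passes only in rows, so rows that do not move let the fingers close, or fill a call up. It gives the time, the measured TCP pose, the force and the opening at its end, in the units of the state.
- manip.read_state(): the state, without advancing time (a new reading comes with each control period).
- manip.camera(name): name is "scene" or "top" or "wrist"; returns a dict with "pixels" (400x640x3 uint8, red, green, blue), "z_map" (400x640 float32, mm along the optical axis (not along the pixel's ray), 0 where there is no reading), "mtx" (3x3 intrinsics, pixels), "xyz" and "orientation" of the camera in the world. Camera axes: x right, y up, looking along -z (the intrinsics and any distortion apply to the point x, -y, -z); pixel columns grow to the right and rows downward; lengths in mm; the calibration is good to about 2 mm. A picture is of the moment at which its call begins.
- manip.sign_off(): hands the job in, once; it reports no verdict.
Trained networks look in the newest picture that a camera, given by its name, has taken for a name from the list of things; names that differ only in an ending like _2 or _b are one class to them, and where a whole thing is asked for, a point or a joint stands for the part that bears it (a point fixed in the world has none). Each returns a list of dicts, best first, with "confidence" (0 to 1); they miss things now and then, are a little off and sometimes report something else, mostly with a low value. They report only what shows in the picture. A call takes as long as a camera call. They do not tell look-alikes from the thing itself.
- manip.cut_out(target, camera): "region" (400x640 bool, what is visible of it) and "centre" ([column, row] in pixels, amid what is visible of it).
The state is a dict: "clock": time; "joints": joint angles; "qd": joint speeds; "effort": joint torques, N m; "eef_pos": TCP position; "eef_rot": TCP orientation; "wrist_force": force on the tool from outside, world axes, zero at the start; "moment": the same for the moment, N m; "finger_gap": finger opening in mm.
Only numpy, scipy, OpenCV 4.12 (cv2) and the standard library are available. Lean on these libraries where they do the work, as an engineer would, in place of code of your own. Each camera call takes 0.05 s, during which the arm holds its last target. There are 200 camera calls.

## Working session

There is one attempt and no reset: what is moved stays moved. The work goes in short steps, Python scripts to look and compute and a shell command to move; the robot and the scene stay as the last step left them, time stands still between calls to the robot, and variables do not carry over. Pictures are saved under pics/ and viewed, about 8 in all and at most 12, crops included, and the job is handed in when it is done.

```bash
ls; mkdir -p pics; cat > h.py <<'E'
import numpy as np, cv2
from scipy.spatial.transform import Rotation as R
from cell import manip
def cloud(c):
    z=c["z_map"].astype(float); K=np.array(c["mtx"]); v,u=np.indices(z.shape)
    p=np.stack([(u-K[0,2])/K[0,0]*z,-(v-K[1,2])/K[1,1]*z,-z],-1)
    return p@R.from_euler('xyz',c["orientation"]).as_matrix().T+np.array(c["xyz"])
def save(c,n): cv2.imwrite('pics/'+n,c["pixels"][:,:,::-1])
E
python3 - <<'E'
from h import *
s=manip.read_state();print(s)
for n in("top","scene"):
    c=manip.camera(n);save(c,n+'1.png');P=cloud(c);np.savez(n+'1.npz',P=P,px=c["pixels"])
    print(n,c["xyz"],c["orientation"],c["mtx"])
    for t in("bell","cradle","stop_block","clamp_post","clamp_top","ring","prism","clacker","clip_box"):
        for d in manip.cut_out(t,n):
            m=d["region"]&(c["z_map"]>0);q=P[m]
            if len(q): print(t,round(d["confidence"],2),np.round(d["centre"]),len(q),np.median(q,0).round(),np.percentile(q,2,axis=0).round(),np.percentile(q,98,axis=0).round())
E
```

```text
pics
{'clock': 0.0, 'joints': array([ 1.20341034e+00,  3.00467996e-01,  1.52161437e+00, -1.66760276e-05,
        1.32069878e+00, -6.65873179e-02]), 'qd': array([ 0.00020298, -0.00035464,  0.00212939,  0.00040934, -0.00096197,
        0.00052901]), 'effort': array([-3.17103550e-04, -5.31807983e+01, -3.52732229e+01,  7.08386488e-02,
        2.44464056e-02, -1.49959574e-04]), 'eef_pos': array([162.86082346, 525.05808173, 215.8739442 ]), 'eef_rot': array([-1.62379396,  1.56960772, -1.9245885 ]), 'wrist_force': array([-0.89518383, -0.15153023,  0.05002635]), 'moment': array([-0.02010432,  0.02007193,  0.00188057]), 'finger_gap': 94.19335451441461}
top [ 333.24887647   -2.43301645 1190.30140067] [ 0.21045985 -0.00364112 -1.6955947 ] [[362.14733383   0.         314.093388  ]
 [  0.         362.14733383 205.72756407]
 [  0.           0.           1.        ]]
bell 0.83 [390. 222.] 599 [ 492. -279.   37.] [ 451. -346.    0.] [ 536. -213.   43.]
bell 0.79 [464. 239.] 1115 [ 419. -488.   49.] [ 383. -588.   17.] [ 457. -394.   56.]
bell 0.69 [405. 285.] 1229 [ 296. -281.   49.] [ 206. -323.   -
[... 1621 characters left out ...]
17.] [609. 167.  72.]
clamp_post 0.8 [355. 181.] 303 [559.  86. 107.] [521.  71.   1.] [589. 127. 153.]
clamp_post 0.65 [240. 252.] 844 [ 502. -284.   36.] [ 458. -352.   -1.] [ 542. -221.   42.]
clamp_top 0.52 [362. 177.] 67 [578.  82. 150.] [566.  71. 123.] [588.  95. 154.]
ring 0.76 [316. 309.] 383 [ 755. -200.   12.] [ 720. -231.    0.] [ 786. -166.   16.]
prism 0.98 [274. 328.] 470 [ 729. -329.   34.] [ 692. -346.    1.] [ 760. -310.   38.]
clacker 0.8 [419. 246.] 320 [799. 129.  16.] [749. 106.   4.] [843. 161.  24.]
clip_box 0.86 [416. 139.] 1408 [531. 396.  63.] [464. 344.   7.] [579. 477.  68.]
clip_box 0.19 [240. 251.] 800 [ 501. -287.   36.] [ 448. -352.    1.] [ 543. -219.   42.]
```

View pics/scene1.png

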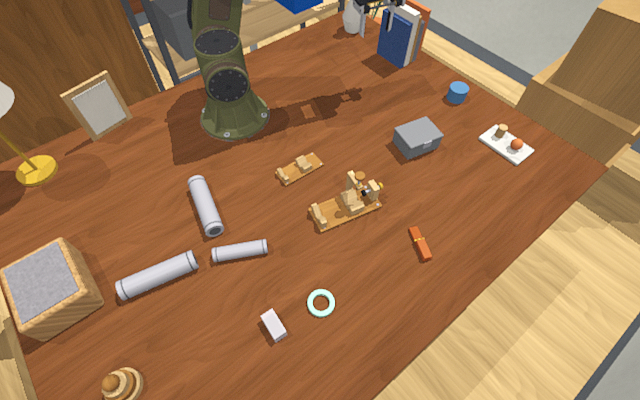

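```bash
cat > fit.py <<'E'
from h import *
from scipy.optimize import least_squares
for n in("top","scene"):
    d=np.load(n+'1.npz');P=d['P'];px=d['px']
    # bell: points in box
    q=P[(abs(P[...,0]-497)<60)&(abs(P[...,1]+284)<85)&(P[...,2]>24)&(P[...,2]<60)]
    c0=q.mean(0)
    def res(p):
        u=np.array([np.cos(p[2]),np.sin(p[2])]);e=(q[:,:2]-p[:2])
        s=-e[:,0]*u[1]+e[:,1]*u[0];return np.hypot(s,q[:,2]-p[3])-20
    a0=np.linalg.svd(q[:,:2]-c0[:2])[2][0];a0=np.arctan2(a0[1],a0[0])
    r=least_squares(res,[c0[0],c0[1],a0,20],loss='soft_l1')
    p=r.x;u=np.array([np.cos(p[2]),np.sin(p[2])]);t=(q[:,:2]-p[:2])@u
    lo,hi=np.percentile(t,[1,99]);c=p[:2]+u*(lo+hi)/2
    print(n,'bell',c.round(1),'yaw',p[2]%np.pi,'z',p[3].round(1),'len',hi-lo,'rms',np.sqrt(np.mean(r.fun**2)))
    # cradle heights
    M=(P[...,0]>480)&(P[...,0]<660)&(P[...,1]>-90)&(P[...,1]<190)
    h=np.histogram(P[M][:,2],np.arange(-6,160,4));print(list(zip(h[1].astype(int),h[0])))
    for nm,a,b in(('plate',9,16),('rim',38,50),('stoptop',60,80),('arm',100,114),('knob',142,158)):
        k=M&(P[...,2]>a)&(P[...,2]<b);pts=P[k][:,:2].astype(np.float32)
        if len(pts)>5:print(nm,len(pts),P[k].mean(0).round(1),cv2.minAreaRect(pts))
E
python3 fit.py
```

```text
top bell [ 494.8 -281.9] yaw 1.0894101935137548 z 20.1 len 147.34832628525055 rms 2.008356839017504
[(np.int64(-6), np.int64(439)), (np.int64(-2), np.int64(1592)), (np.int64(2), np.int64(543)), (np.int64(6), np.int64(177)), (np.int64(10), np.int64(645)), (np.int64(14), np.int64(231)), (np.int64(18), np.int64(28)), (np.int64(22), np.int64(48)), (np.int64(26), np.int64(42)), (np.int64(30), np.int64(52)), (np.int64(34), np.int64(95)), (np.int64(38), np.int64(89)), (np.int64(42), np.int64(59)), (np.int64(46), np.int64(15)), (np.int64(50), np.int64(23)), (np.int64(54), np.int64(20)), (np.int64(58), np.int64(14)), (np.int64(62), np.int64(11)), (np.int64(66), np.int64(41)), (np.int64(70), np.int64(39)), (np.int64(74), np.int64(5)), (np.int64(78), np.int64(0)), (np.int64(82), np.int64(1)), (np.int64(86), np.int64(2)), (np.int64(90), np.int64(2)), (np.int64(94), np.int64(3)), (np.int64(98), np.int64(2)), (np.int64(102), np.int64(19)), (np.int64(106), np.int64(61)), (np.int64(110), np.int64(14)), (np.int64(114), np.int64(0)), (np.int64(118), np.int64(0)), (np.int64(122), np.int64(0)), (np.int6
[... 2159 characters left out ...]
150), np.int64(44)), (np.int64(154), np.int64(0))]
plate 1016 [571.   35.3  12. ] ((568.3327026367188, 48.443031311035156), (212.8704833984375, 94.18440246582031), 76.74847412109375)
rim 241 [568.5  55.7  42. ] ((563.6994018554688, 59.7713737487793), (223.64158630371094, 89.10459899902344), 81.96015930175781)
stoptop 114 [579.4 129.   68.3] ((565.63916015625, 119.30361938476562), (103.14129638671875, 41.3299560546875), 39.99165344238281)
arm 116 [559.   85.3 107.1] ((555.9956665039062, 87.77084350585938), (18.442428588867188, 66.94756317138672), 78.23751831054688)
knob 81 [577.1  82.1 149.9] ((576.6260375976562, 83.57492065429688), (27.864748001098633, 27.15320587158203), 13.433502197265625)
```

```bash
cat > plan.py <<'E'
import sys
from h import *
# plan.py x y z axisyaw_deg : shift (tool axes) to reach TCP x y z, and spin after it so that jaws are square to axis
def plan(x,y,z,a):
    s=manip.read_state();M=R.from_euler('xyz',s['eef_rot']).as_matrix()
    d=M.T@(np.array([x,y,z])-s['eef_pos']);ty=np.degrees(np.arctan2(M[1,1],M[0,1]))
    e=(a+90-ty+90)%180-90
    print('t',s['clock'],'pos',s['eef_pos'].round(1),'jawyaw',ty.round(2),'tilt',np.degrees(np.arccos(-M[2,0])).round(2),'F',s['wrist_force'].round(2),'gap',s['finger_gap'].round(1),'q',s['joints'].round(2))
    print('SHIFT',d.round(2),'SPIN',np.radians(-e).round(4))
if __name__=='__main__':plan(*map(float,sys.argv[1:]))
E
python3 plan.py 490.5 -291 120 62.35
```

```text
Traceback (most recent call last):
  File "plan.py", line 10, in <module>
    if __name__=='__main__':plan(*map(float,sys.argv[1:]))
                            ~~~~^^^^^^^^^^^^^^^^^^^^^^^^^^
  File "plan.py", line 8, in plan
    print('t',s['clock'],'pos',s['eef_pos'].round(1),'jawyaw',ty.round(2),'tilt',np.degrees(np.arccos(-M[2,0])).round(2),'F',s['wrist_force'].round(2),'gap',s['finger_gap'].round(1),'q',s['joints'].round(2))
                                                                                                                                                             ^^^^^^^^^^^^^^^^^^^^^
AttributeError: 'float' object has no attribute 'round'
```

```bash
python3 - <<'E'
from h import *
s=cv2.imread('pics/scene1.png')
cv2.imwrite('pics/crop.png',cv2.resize(s[150:320,100:410],None,fx=2.5,fy=2.5,interpolation=cv2.INTER_CUBIC))
E
```

```text
(no output)
```

View pics/crop.png

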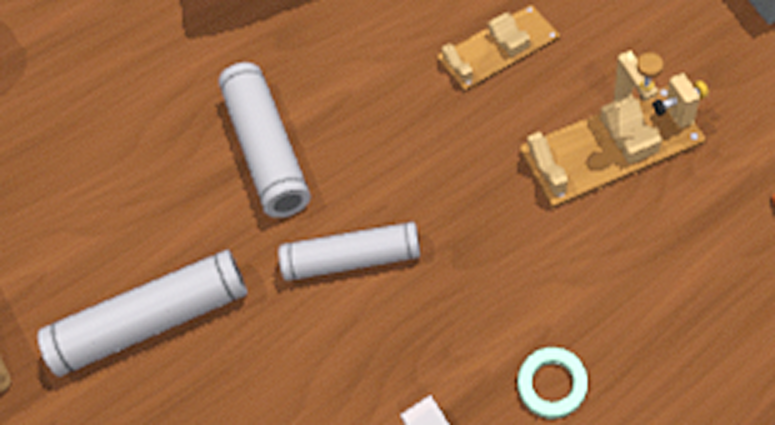

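The crop shows three bells, at scene pixels (204,203), (156,275) and (240,251). The last fits 40 × 150 mm, so it is the smallest and my choice. There are two cradles, a bare small one at (301,169) and the one with clamp and stop at (341,208), measured 212 × 93 mm, which is the one meant.

```bash
sed -i "s/s\['finger_gap'\].round(1)/round(s['finger_gap'],1)/" plan.py; python3 plan.py 490.5 -291 215 62.35
```

```text
t 1.0 pos [163.  525.3 216.5] jawyaw 72.77 tilt 0.0 F [-0.82  0.82 -0.61] gap 94.0 q [ 1.2   0.3   1.52 -0.    1.32 -0.07]
SHIFT [   1.48 -682.62  554.67] SPIN -1.389
```

```bash
python3 -m handwheel '[[[0,-34,27.7],0],[[0,-34,27.7],0],[[0,-34,27.7],0],[[0,-34,27.7],0],[[0,-34,27.7],0],[[0,-34,27.7],0],[[0,-34,27.7],0],[[0,-34,27.7],0],[[0,-34,27.7],0],[[0,-34,27.7],0]]' 0 10
python3 -m handwheel '[[[0,-34,27.7],0],[[0,-34,27.7],0],[[0,-34,27.7],0],[[0,-34,27.7],0],[[0,-34,27.7],0],[[0,-34,27.7],0],[[0,-34,27.7],0],[[0,-34,27.7],0],[[0,-34,27.7],0],[[0,-34,27.7],0]]'
python3 -m handwheel '[[[0,0,0],0.175],[[0,0,0],0.175],[[0,0,0],0.175],[[0,0,0],0.175],[[0,0,0],0.175],[[0,0,0],0.175],[[0,0,0],0.175],[[0,0,0],0.175],[[0,0,0],0.175],[[0,0,0],0.175]]'
python3 plan.py 490.5 -291 120 62.35
cat > wr.py <<'E'
import sys
from h import *
c=manip.camera("wrist");save(c,sys.argv[1]);P=cloud(c);np.savez('w.npz',P=P);print(c['xyz'],c['orientation'])
from scipy.optimize import least_squares
q=P[(c['z_map']>0)&(abs(P[...,0]-497)<60)&(abs(P[...,1]+284)<85)&(P[...,2]>22)&(P[...,2]<50)]
print(len(q))
if len(q)>50:
    q=q[::max(1,len(q)//5000)]
    def res(p):
        e=q[:,:2]-p[:2];return np.hypot(-e[:,0]*np.sin(p[2])+e[:,1]*np.cos(p[2]),q[:,2]-p[3])-20
    r=least_squares(res,[495,-282,1.088,20],loss='soft_l1');p=r.x;u=np.array([np.cos(p[2]),np.sin(p[2])]);t=(q[:,:2]-p[:2])@u
    lo,hi=np.percentile(t,[.5,99.5]);print('bell',p[:2]+u*(lo+hi)/2,np.degrees(p[2]),p[3],hi-lo,np.sqrt(np.mean(r.fun**2)))
E
python3 wr.py w1.png
```

```text
clock: 2.25
eef_pos: [327.1, 117.2, 216.7]
eef_rot: [0.553, 1.57, 0.253]
wrist_force: [1.1, -0.4, 0.2]
finger_gap: 93.8
clock: 3.5
eef_pos: [491.0, -289.7, 216.5]
eef_rot: [-0.036, 1.571, -0.336]
wrist_force: [-0.1, 1.3, 0.7]
finger_gap: 93.8
clock: 4.75
eef_pos: [490.6, -288.3, 216.4]
eef_rot: [-1.294, 1.571, 2.933]
wrist_force: [0.1, 0.6, -0.5]
finger_gap: 94.1
t 4.75 pos [ 490.6 -288.3  216.4] jawyaw -27.83 tilt 0.0 F [ 0.11  0.63 -0.51] gap 94.1 q [-0.6   0.34  1.47 -0.    1.33 -0.11]
SHIFT [96.43  1.18  2.43] SPIN -0.0032
[ 525.82699938 -220.38901117  384.28918392] [-0.26571511 -0.00051796 -0.48619046]
4372
bell [ 496.10501068 -282.26795654] 62.352890577052115 19.491785527046545 148.64985685166266 0.6142997030452458
```

```bash
python3 -m handwheel '[[[20,2,2.1],-0.003],[[30,0,0],0],[[30,0,0],0],[[30,0,0],0],[[30,0,0],0],[[30,0,0],0],[[20,0,0],0],[[10,0,0],0],[[0,0,0],0],[[0,0,0],0]]'
python3 plan.py 491.4 -291.1 16 62.35
```

```text
clock: 6.05
eef_pos: [491.8, -291.4, 17.4]
eef_rot: [1.45, 1.569, -0.597]
wrist_force: [0.2, -0.1, 1.0]
finger_gap: 93.9
t 6.05 pos [ 491.8 -291.4   17.4] jawyaw -27.3 tilt 0.08 F [ 0.18 -0.06  0.95] gap 93.9 q [-0.6   0.58  1.62  0.    0.94 -0.12]
SHIFT [ 1.35 -0.51 -0.05] SPIN 0.0062
```

```bash
python3 -m handwheel '[[[1,-0.5,0],0.005],[[0,0,0],0],[[0,0,0],0],[[0,0,0],0],[[0,0,0],0],[[0,0,0],0],[[0,0,0],0],[[0,0,0],0],[[0,0,0],0],[[0,0,0],0]]' 255 10
python3 plan.py 551.9 -15.8 180 77
python3 - <<'E'
from h import *
# joint refinement of the cradle from plate edges, top+scene
for n in("top","scene"):
    P=np.load(n+'1.npz')['P'];print(n)
    for yaw in (76,77,78):
        t=np.radians(yaw);u=np.array([np.cos(t),np.sin(t)]);v=np.array([-u[1],u[0]])
        x=(P[...,:2]-[562,28])@u;y=(P[...,:2]-[562,28])@v;z=P[...,2]
        m=(x>-100)&(x<140)&(abs(y)<60)&(abs(z-12)<3);print(yaw,'plate x',np.percentile(x[m],[1,99]).round(1),'y',np.percentile(y[m],[1,99]).round(1),'area-width',np.ptp(np.percentile(y[m],[2,98])).round(1))
        for nm,k in(('rimNarrow',(abs(x+69)<16)&(abs(y)<45)&(z>38)&(z<50)),('rimLong',(abs(x-40)<30)&(abs(y)<42)&(z>38)&(z<48)),('stop',(abs(x-115)<18)&(abs(y)<30)&(z>64)&(z<76)),('knob',(z>142)&(z<156)&(abs(x-58)<30)&(abs(y)<30))):
            print('  ',nm,k.sum(),np.percentile(x[k],[3,97]).round(1),np.percentile(y[k],[3,97]).round(1))
E
```

```text
clock: 7.3
eef_pos: [491.1, -290.9, 15.5]
eef_rot: [1.488, 1.57, -0.565]
wrist_force: [1.5, -1.6, -0.5]
finger_gap: 39.7
t 7.3 pos [ 491.1 -290.9   15.5] jawyaw -27.62 tilt 0.02 F [ 1.54 -1.59 -0.49] gap 39.7 q [-0.6   0.59  1.62  0.    0.93 -0.12]
SHIFT [-164.52  -73.58 -271.97] SPIN -0.2551
top
76 plate x [-83.8 123.3] y [-43.7  47.7] area-width 89.9
   rimNarrow 45 [-77.9 -60.5] [-32.3  34.8]
   rimLong 94 [23.7 54.2] [-32.3  35.7]
   stop 82 [104.6 123.5] [-14.7  23.1]
   knob 81 [44.  69.8] [-9.1 16.1]
77 plate x [-83.4 123.7] y [-43.7  46.9] area-width 89.5
   rimNarrow 45 [-77.7 -60.8] [-31.1  36. ]
   rimLong 94 [23.6 54.3] [-33.2  35. ]
   stop 82 [104.6 123.4] [-16.7  21.2]
   knob 81 [44.  69.9] [-10.1  15.1]
78 plate x [-83.3 123.9] y [-44.3  46.8] area-width 90.1
   rimNarrow 45 [-77.7 -61.2] [-29.8  37.2]
   rimLong 94 [23.3 54.2] [-34.   34.4]
   stop 82 [104.6 123.4] [-18.7  19.3]
   knob 81 [44.  69.9] [-11.2  14. ]
scene
76 plate x [-83.5 123. ] y [-47.1  43.9] area-width 88.1
   rimNarrow 59 [-78.3 -60.9] [-36.6  32.8]
   rimLong 131 [23.4 64.1] [-35.   38.5]
   stop 83 [104.7 123.8] [-18.1  20.3]
   knob 81 [43.9 69.8] [-13.6  11.2]
77 plate x [-83.8 122.8] y [-46.9  43.5] area-width 88.3
   rimNarrow 59 [-78.1 -60.9] [-35.4  34. ]
   rimLong 131 [22.8 64.2] [-35.7  37.4]
   stop 83 [104.6 123.8] [-20.   18.4]
   knob 81 [43.9 69.8] [-14.5  10.1]
78 plate x [-83.7 122.2] y [-47.3  43.4] area-width 88.9
   rimNarrow 59 [-78.1 -60.9] [-34.1  35.2]
   rimLong 131 [22.2 64.2] [-36.3  36.5]
   stop 83 [104.3 123.7] [-21.9  16.5]
   knob 81 [43.9 69.7] [-15.6   9.1]
```

```bash
python3 -m handwheel '[[[-8,0,0],0],[[-16,0,0],0],[[-25,0,0],0],[[-30,0,0],0],[[-30,0,0],0],[[-30,0,0],0],[[-20,0,0],0],[[-5,0,0],0],[[0,-4,-15],0],[[0,-8,-29],0]]'
python3 -m handwheel '[[[0,-8,-29],0],[[0,-8,-29],0],[[0,-8,-29],0],[[0,-8,-29],0],[[0,-8,-29],0],[[0,-7,-29],0],[[0,-7,-28],0],[[0,-7,-16],0],[[0,-4,-7],0],[[0,0,0],0]]'
python3 -m handwheel '[[[0,0,0],-0.05],[[0,0,0],-0.1],[[0,0,0],-0.08],[[0,0,0],-0.025],[[0,0,0],0],[[0,0,0],0],[[0,0,0],0],[[0,0,0],0],[[0,0,0],0],[[0,0,0],0]]'
python3 plan.py 551.9 -15.8 180 77; cp wr.py wr0.py
cat > wc.py <<'E'
import sys
from h import *
c=manip.camera("wrist");save(c,sys.argv[1]);P=cloud(c);np.savez('w2.npz',P=P,z=c['z_map'],px=c['pixels']);ok=c['z_map']>0
t=np.radians(77);u=np.array([np.cos(t),np.sin(t)]);v=np.array([-u[1],u[0]])
x=(P[...,:2]-[562,28])@u;y=(P[...,:2]-[562,28])@v;z=P[...,2]
for nm,k in(('plate',(abs(z-12)<3)),('rimNarrow',(abs(x+69)<16)&(abs(y)<45)&(z>38)&(z<50)),('rimLong',(abs(x-40)<30)&(abs(y)<42)&(z>38)&(z<48)),('stop',(abs(x-115)<18)&(abs(y)<30)&(z>64)&(z<76)),('knob',(z>142)&(z<156)&(abs(x-58)<30)&(abs(y)<30))):
    k=k&ok&(abs(y)<60)&(x>-100)&(x<140)
    if k.sum()>5:print('  ',nm,k.sum(),'x',np.percentile(x[k],[1,99]).round(1),'y',np.percentile(y[k],[1,99]).round(1),'z',np.median(z[k]).round(1))
E
python3 wc.py w2.png
```

```text
clock: 8.55
eef_pos: [500.4, -245.3, 178.4]
eef_rot: [-1.635, 1.569, 2.594]
wrist_force: [0.3, 0.5, -3.5]
finger_gap: 39.9
clock: 9.8
eef_pos: [547.2, -16.8, 179.3]
eef_rot: [-0.894, 1.57, -2.947]
wrist_force: [-0.7, -0.1, -2.7]
finger_gap: 39.7
clock: 11.05
eef_pos: [547.4, -16.8, 179.4]
eef_rot: [-1.405, 1.571, 3.081]
wrist_force: [0.5, 0.9, -2.7]
finger_gap: 39.6
t 11.05 pos [547.4 -16.8 179.4] jawyaw -13.01 tilt 0.0 F [ 0.54  0.89 -2.69] gap 39.6 q [-0.1   0.33  1.57 -0.    1.24  0.13]
SHIFT [-0.55  4.12 -1.99] SPIN -0.0001
   plate 4025 x [-71.4 126.2] y [-46.  45.] z 11.6
   rimNarrow 14 x [-75.  -60.1] y [-37.6 -34.2] z 38.5
   rimLong 436 x [28.7 66.1] y [-36.8  36.9] z 40.2
   stop 853 x [105.4 115.9] y [-19.7  19.8] z 69.4
   knob 2121 x [44.5 72.1] y [-13.9  13.6] z 149.8
```

View pics/w2.png

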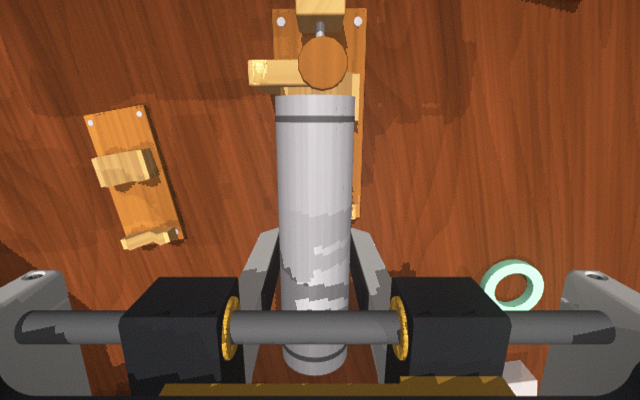

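```bash
cat > bf.py <<'E'
from h import *
from scipy.optimize import least_squares
d=np.load('w2.npz');P=d['P'];ok=d['z']>0
t=np.radians(77);u=np.array([np.cos(t),np.sin(t)]);v=np.array([-u[1],u[0]])
x=(P[...,:2]-[562,28])@u;y=(P[...,:2]-[562,28])@v;z=P[...,2]
s=manip.read_state();e=s['eef_pos'];print('tcp in cradle',(e[:2]-[562,28])@u,(e[:2]-[562,28])@v,e[2])
r,c=np.indices(x.shape);zc=e[2]+8
m=ok&(r>98)&(r<225)&(c>270)&(c<362)&(z>zc-14)&(z<zc+30)&(abs(y)<35)
X,Y,Z=x[m],y[m],z[m];print(len(X))
f=lambda p:np.hypot(Y-p[0]-p[1]*X,Z-p[2]-p[3]*X)-20
q=least_squares(f,[0,0,zc,0],loss='soft_l1').x;print('y0,slope_y,z0,slope_z',q.round(4),'rms',np.sqrt(np.mean(f(q)**2)),'lead end',np.percentile(X,99.5))
print('at tcp+10: y',q[0]+q[1]*((e[:2]-[562,28])@u+10),'z',q[2]+q[3]*((e[:2]-[562,28])@u+10))
E
python3 bf.py
```

```text
tcp in cradle -46.94175485191683 4.112293798514274 179.4604231629297
9580
y0,slope_y,z0,slope_z [ 4.526600e+00 -1.400000e-03  1.831586e+02 -5.800000e-03] rms 0.5064535985291283 lead end 35.95634826183077
at tcp+10: y 4.5798068184379 z 183.3716872492122
```

```bash
python3 -m handwheel '[[[0,4.4,-2.5],0],[[0,0,0],0],[[15,0,0],0],[[25,0,0],0],[[25,0,0],0],[[25,0,0],0],[[20,0,0],0],[[10,0,0],0],[[5,0,0],0],[[0,0,0],0]]'
python3 plan.py 552 -16 44.4 77; python3 wc.py w3.png; python3 bf.py
```

```text
clock: 12.35
eef_pos: [552.4, -15.4, 54.6]
eef_rot: [1.557, 1.571, -0.241]
wrist_force: [0.1, 0.7, -2.7]
finger_gap: 40.0
t 12.35 pos [552.4 -15.4  54.6] jawyaw -13.01 tilt 0.01 F [ 0.14  0.65 -2.71] gap 40.0 q [-0.09  0.49  1.66 -0.    0.99  0.13]
SHIFT [10.16 -0.22  0.67] SPIN -0.0001
   plate 7366 x [-54.7  94.6] y [-45.9  45. ] z 11.5
   rimNarrow 124 x [-77.6 -64.1] y [-25.2  25.2] z 42.4
   rimLong 2973 x [23.2 65.7] y [-36.2  37.2] z 40.7
   knob 6389 x [43.8 54.8] y [-13.   12.9] z 149.7
tcp in cradle -44.420639987389656 -0.5445337665271488 54.8759123560893
9586
y0,slope_y,z0,slope_z [ 6.50000e-02 -1.00000e-03  5.82606e+01 -5.00000e-03] rms 0.5154607587377753 lead end 38.44977420645743
at tcp+10: y 0.09875921089721572 z 58.43280460714653
```

```bash
python3 -m handwheel '[[[2,0,0],0],[[2,0,0],0],[[1.5,0,0],0],[[1,0,0],0],[[1,0,0],0],[[0.5,0,0],0],[[0.5,0,0],0],[[0.5,0,0],0],[[0,0,0],0],[[0,0,0],0]]'; python3 plan.py 552.4 -15.4 44.4 77
```

```text
clock: 13.65
eef_pos: [552.3, -15.4, 45.4]
eef_rot: [-0.357, 1.571, -2.155]
wrist_force: [0.5, -0.3, -2.8]
finger_gap: 39.5
t 13.65 pos [552.3 -15.4  45.4] jawyaw -13.01 tilt 0.0 F [ 0.46 -0.31 -2.75] gap 39.5 q [-0.09  0.51  1.67 -0.    0.97  0.13]
SHIFT [ 1.05  0.11 -0.  ] SPIN -0.0001
```

```bash
python3 -m handwheel '[[[0.25,0,0],0],[[0.25,0,0],0],[[0.25,0,0],0],[[0,0,0],0],[[0,0,0],0],[[0.25,0,0],0],[[0,0,0],0],[[0,0,0],0],[[0,0,0],0],[[0,0,0],0]]'
python3 -m handwheel '[[[0.2,0,0],0],[[0,0,0],0],[[0,0,0],0],[[0.2,0,0],0],[[0,0,0],0],[[0,0,0],0],[[0,0,0],0],[[0,0,0],0],[[0,0,0],0],[[0,0,0],0]]'
```

```text
clock: 14.9
eef_pos: [552.4, -15.4, 44.5]
eef_rot: [1.628, 1.571, -0.169]
wrist_force: [1.7, -0.0, -2.8]
finger_gap: 40.1
clock: 16.15
eef_pos: [552.5, -15.4, 44.2]
eef_rot: [1.607, 1.57, -0.191]
wrist_force: [3.1, -1.1, 2.7]
finger_gap: 40.2
```

```bash
python3 -m handwheel '[[[0,0,0],0],[[0,0,0],0],[[0,0,0],0],[[0,0,0],0],[[0,0,0],0],[[0,0,0],0],[[0,0,0],0],[[0,0,0],0],[[0,0,0],0],[[0,0,0],0]]' - 4
python3 -m handwheel '[[[0,0,0],0],[[0,0,0],0],[[0,0,0],0],[[0,0,0],0],[[0,0,0],0],[[0,0,0],0],[[0,0,0],0],[[0,0,0],0],[[0,0,0],0],[[0,0,0],0]]' 110
python3 wc.py w4.png; python3 bf.py
```

```text
clock: 17.4
eef_pos: [552.5, -15.4, 44.1]
eef_rot: [1.697, 1.57, -0.1]
wrist_force: [5.8, -1.3, 1.4]
finger_gap: 39.9
clock: 18.65
eef_pos: [552.3, -15.3, 44.0]
eef_rot: [-1.593, 1.571, 2.892]
wrist_force: [0.1, -0.6, -0.6]
finger_gap: 53.6
   plate 8112 x [-58.1  89.6] y [-45.8  44.9] z 11.6
   rimNarrow 801 x [-77.3 -59. ] y [-31.5  31.6] z 41.3
   rimLong 3603 x [23.2 65.6] y [-36.2  37.1] z 40.8
   knob 5808 x [43.7 51.6] y [-11.7  11.6] z 149.6
tcp in cradle -44.45123906698623 -0.31114673143536187 44.053321436069176
9974
y0,slope_y,z0,slope_z [-3.80500e-01  3.10000e-03  4.77783e+01  6.00000e-04] rms 0.8075620499385221 lead end 38.54424706783133
at tcp+10: y -0.4873901064388403 z 47.75744115631935
```

View pics/w4.png

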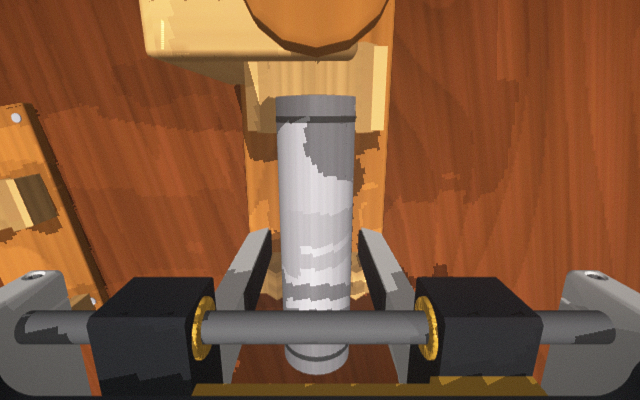

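```bash
python3 -m handwheel '[[[0,0.7,0],0],[[0,0,0],0],[[0,0,0],0],[[0,0,0],0],[[0,0,0],0],[[0,0,0],0],[[0,0,0],0],[[0,0,0],0],[[0,0,0],0],[[0,0,0],0]]' 255 6
python3 plan.py 552.4 -15.4 44.4 77
python3 -m handwheel '[[[0,0,-1],0],[[0,0,-2],0],[[0,0,-3],0],[[0,0,-4],0],[[0,0,-4],0],[[0,0,-4],0],[[0,0,-4],0],[[0,0,-2],0],[[0,0,-1],0],[[0,0,0],0]]'
python3 plan.py 552.4 -15.4 44.4 77
```

```text
clock: 19.95
eef_pos: [553.0, -15.5, 44.1]
eef_rot: [1.765, 1.571, -0.033]
wrist_force: [1.1, -1.0, -1.0]
finger_gap: 39.8
t 19.95 pos [553.  -15.5  44.1] jawyaw -13.01 tilt 0.0 F [ 1.06 -1.03 -1.  ] gap 39.8 q [-0.09  0.51  1.67  0.    0.97  0.13]
SHIFT [-0.34 -0.62 -0.01] SPIN -0.0001
clock: 21.2
eef_pos: [558.6, 8.9, 44.1]
eef_rot: [-2.492, 1.571, 1.993]
wrist_force: [-0.4, -1.8, 1.0]
finger_gap: 39.6
t 21.2 pos [558.6   8.9  44.1] jawyaw -13.01 tilt 0.01 F [-0.37 -1.76  1.01] gap 39.6 q [-0.05  0.52  1.65  0.    0.97  0.18]
SHIFT [-0.34 -0.52 25.1 ] SPIN -0.0001
```

```bash
cat > mf.py <<'E'
from h import *
s=manip.read_state();t=np.radians(77);u=np.array([np.cos(t),np.sin(t),0]);print('F along',round(s['wrist_force']@u,2),'across',round(s['wrist_force']@[-u[1],u[0],0],2),'x',round((s['eef_pos']-[562,28,0])@u,2))
E
for i in 1; do python3 -m handwheel '[[[0,0,-1],0],[[0,0,-1],0],[[0,0,-1],0],[[0,0,-0.5],0],[[0,0,-0.5],0],[[0,0,-0.5],0],[[0,0,-0.5],0],[[0,0,0],0],[[0,0,0],0],[[0,0,0],0]]' >/dev/null; python3 mf.py; done
python3 -m handwheel '[[[0,0,-0.5],0],[[0,0,-0.5],0],[[0,0,-0.5],0],[[0,0,-0.5],0],[[0,0,0],0],[[0,0,0],0],[[0,0,0],0],[[0,0,0],0],[[0,0,0],0],[[0,0,0],0]]' >/dev/null; python3 mf.py
```

```text
F along -3.48 across 2.53 x -14.44
F along -4.71 across 2.51 x -12.49
```

```bash
python3 wc.py w5.png; python3 bf.py; python3 - <<'E'
import cv2,numpy as np
a=cv2.imread('pics/w4.png');b=cv2.imread('pics/w5.png')
cv2.imwrite('pics/cmp.png',np.hstack([a[60:390,220:420],b[60:390,220:420]]).repeat(1,0))
E
```

```text
plate 11950 x [-54.3 125.5] y [-45.5  45.2] z 11.6
   rimLong 47 x [23.7 64.7] y [-37.   36.1] z 38.3
   stop 1169 x [105.2 108.5] y [-18.9  19.4] z 68.7
   knob 16903 x [45.3 72.1] y [-13.5  13.4] z 149.9
tcp in cradle -12.50619430038447 -0.9240345403292144 44.05125113650556
1108
y0,slope_y,z0,slope_z [-4.48300e-01  1.06000e-02  4.75013e+01  1.87000e-02] rms 0.445473762299897 lead end 19.079278484097834
at tcp+10: y -0.47490437359999366 z 47.45444158642806
```

View pics/cmp.png

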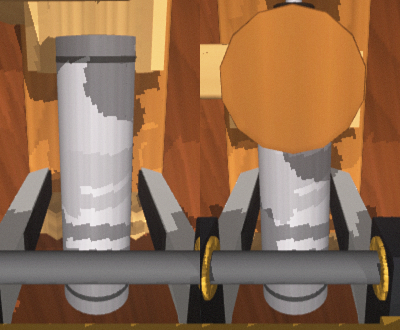

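```bash
cat > slip.py <<'E'
import cv2,numpy as np,sys
a=cv2.imread('pics/w4.png',0).astype(np.float32);b=cv2.imread('pics/'+sys.argv[1],0).astype(np.float32)
A=cv2.resize(a[348:378,300:340].mean(1),(1,300),interpolation=cv2.INTER_CUBIC).ravel();B=cv2.resize(b[348:378,300:340].mean(1),(1,300),interpolation=cv2.INTER_CUBIC).ravel()
print('slip px',min(range(-60,61),key=lambda s:np.mean((A[60:240]-B[60+s:240+s])**2))/10)
E
python3 slip.py w5.png
python3 -m handwheel '[[[0,0,-0.5],0],[[0,0,-0.5],0],[[0,0,0],0],[[0,0,0],0],[[0,0,0],0],[[0,0,0],0],[[0,0,0],0],[[0,0,0],0],[[0,0,0],0],[[0,0,0],0]]' >/dev/null; python3 mf.py;  python3 wc.py w6.png >/dev/null; python3 slip.py w6.png
```

```text
slip px 0.2
F along -5.84 across 2.47 x -11.51
slip px 0.1
```

```bash
cat > mf2.py <<'E'
from h import *
t=np.radians(77);u=np.array([np.cos(t),np.sin(t),0]);w=np.array([-u[1],u[0],0]);L=[]
for i in range(8):
    manip.camera("wrist");s=manip.read_state();f=s['wrist_force'];L.append([f@u,f@w,f[2]])
L=np.array(L);print('along,across,z',L.mean(0).round(2),L.std(0).round(2),'x',round((s['eef_pos']-[562,28,0])@u,2),'t',s['clock'],s['finger_gap'])
E
python3 mf2.py
python3 -m handwheel '[[[0,0,-0.5],0],[[0,0,-0.5],0],[[0,0,0],0],[[0,0,0],0],[[0,0,0],0],[[0,0,0],0],[[0,0,0],0],[[0,0,0],0],[[0,0,0],0],[[0,0,0],0]]' >/dev/null; python3 mf2.py;  python3 wc.py w7.png >/dev/null; python3 slip.py w7.png
```

```text
along,across,z [-4.98  2.24  3.36] [0.41 0.57 0.35] x -11.49 t 25.45 39.56770213455419
along,across,z [-4.88  1.94  3.44] [0.48 0.35 0.28] x -10.51 t 27.1 39.682642087030246
slip px 0.2
```

```bash

python3 -m handwheel '[[[-0.2,0.1,-0.5],0],[[0,0,-0.5],0],[[0,0,-0.5],0],[[0,0,-0.5],0],[[0,0,0],0],[[0,0,0],0],[[0,0,0],0],[[0,0,0],0],[[0,0,0],0],[[0,0,0],0]]' >/dev/null; python3 mf2.py;  python3 wc.py w7.png >/dev/null; python3 slip.py w7.png
```

```text
along,across,z [ 0.66  4.12 -1.57] [0.63 0.34 0.67] x -8.42 t 28.8 39.58961807437634
slip px 0.0
```

```bash

python3 -m handwheel '[[[0.05,0.1,-0.5],0],[[0,0,-0.5],0],[[0,0,-0.5],0],[[0,0,0],0],[[0,0,0],0],[[0,0,0],0],[[0,0,0],0],[[0,0,0],0],[[0,0,0],0],[[0,0,0],0]]' >/dev/null; python3 mf2.py
python3 -m handwheel '[[[0,0,-0.5],0],[[0,0,-0.5],0],[[0,0,0],0],[[0,0,0],0],[[0,0,0],0],[[0,0,0],0],[[0,0,0],0],[[0,0,0],0],[[0,0,0],0],[[0,0,0],0]]' >/dev/null; python3 mf2.py;  python3 wc.py w8.png >/dev/null; python3 slip.py w8.png
```

```text
along,across,z [-3.05  5.06  1.23] [0.44 0.46 0.55] x -7.42 t 30.5 39.93061969200156
along,across,z [-3.21  5.21  1.49] [0.47 0.48 0.37] x -6.44 t 32.15 39.87128616943788
slip px 0.1
```

```bash

python3 -m handwheel '[[[0,-0.2,-0.5],0],[[0,0,-0.5],0],[[0,0,0],0],[[0,0,0],0],[[0,0,0],0],[[0,0,0],0],[[0,0,0],0],[[0,0,0],0],[[0,0,0],0],[[0,0,0],0]]' >/dev/null; python3 mf2.py
python3 -m handwheel '[[[0,0,-0.5],0],[[0,0,-0.5],0],[[0,0,0],0],[[0,0,0],0],[[0,0,0],0],[[0,0,0],0],[[0,0,0],0],[[0,0,0],0],[[0,0,0],0],[[0,0,0],0]]' >/dev/null; python3 mf2.py;  python3 wc.py w8.png >/dev/null; python3 slip.py w8.png
```

```text
along,across,z [-4.35  3.56  0.76] [0.26 0.59 0.57] x -5.48 t 33.85 39.66912355731317
along,across,z [-6.44  3.73  1.02] [0.46 0.81 0.5 ] x -4.75 t 35.5 39.75994561159892
slip px 0.1
```

```bash

python3 -m handwheel '[[[0,0,0],0],[[0,0,0],0],[[0,0,0],0],[[0,0,0],0],[[0,0,0],0],[[0,0,0],0],[[0,0,0],0],[[0,0,0],0],[[0,0,0],0],[[0,0,0],0]]' 110 >/dev/null; python3 mf2.py;  python3 wc.py w9.png >/dev/null; python3 slip.py w9.png; python3 bf.py
```

```text
along,across,z [-0.12  0.13 -0.18] [0.71 0.31 0.62] x -3.94 t 37.2 53.276226854392306
slip px 3.2
tcp in cradle -3.931894187742871 -0.9913463064908888 44.195949113451036
1247
y0,slope_y,z0,slope_z [-6.39320e+00  8.43000e-02  5.03344e+01 -3.46000e-02] rms 1.97394372776728 lead end 79.47917226466134
at tcp+10: y -5.8818245462751975 z 50.12466976659281
```

```bash
python3 - <<'E'
from h import *
t=np.radians(77);u=np.array([np.cos(t),np.sin(t)])
for f in('w2.npz',):
    P=np.load(f)['P'];x=(P[...,:2]-[562,28])@u
    for r in(345,350,355,360,365,370):print(r,x[r,320].round(2),P[r,320,2].round(1))
E
python3 - <<'E'
import cv2
b=cv2.imread('pics/w9.png');cv2.imwrite('pics/w9c.png',cv2.resize(b,(800,500)))
E
```

```text
345 -50.34 67.1
350 -53.06 67.7
355 -57.08 66.9
360 -59.77 67.6
365 -63.11 67.7
370 -66.22 68.0
```

View pics/w9c.png

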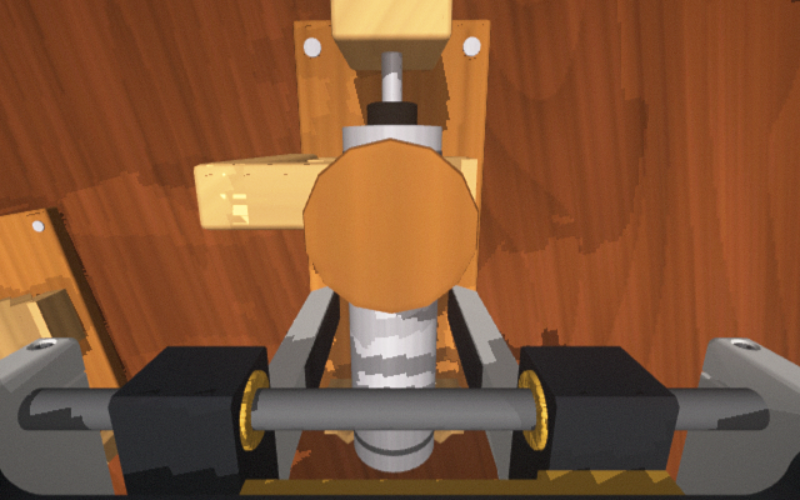

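```bash

python3 -m handwheel '[[[0,-0.2,0],0],[[0,0,0],0],[[0,0,0],0],[[0,0,0],0],[[0,0,0],0],[[0,0,0],0],[[0,0,0],0],[[0,0,-0.3],0],[[0,0,-0.4],0],[[0,0,0],0]]' 255 6 >/dev/null; python3 mf2.py; python3 wc.py w10.png>/dev/null; python3 slip.py w10.png
```

```text
along,across,z [-3.99 -1.54 -0.12] [0.3  0.39 0.4 ] x -3.31 t 38.9 39.84085331484065
slip px 3.3
```

```bash

python3 -m handwheel '[[[0,0,0.1],0],[[0,0,0.1],0],[[0,0,0.1],0],[[0,0,0],0],[[0,0,0],0],[[0,0,0],0]
,[[0,0,0],0],[[0,0,0],0],[[0,0,0],0],[[0,0,0],0]]' >/dev/null; python3 mf2.py
```

```text
along,across,z [ 0.28 -2.3  -0.61] [0.39 0.65 0.42] x -3.54 t 40.6 40.061983451652004
```

```bash

python3 -m handwheel '[[[0,0,0],0],[[0,0,0],0],[[0,0,0],0],[[0,0,0],0],[[0,0,0],0],[[0,0,0],0],[[0,0,0],0],[[0,0,0],0],[[0,0,0],0],[[0,0,0],0]]' 100 >/dev/null;  python3 wc.py w11.png >/dev/null; python3 slip.py w11.png;python3 mf.py
python3 -m handwheel '[[[-5,0,0],0],[[-15,0,0],0],[[-25,0,0],0],[[-30,0,0],0],[[-30,0,0],0],[[-30,0,0],0],[[-25,0,0],0],[[-10,0,0],0],[[0,0,0],0],[[0,0,0],0]]'
python3 plan.py 575.1 84.6 175 77
```

```text
slip px 3.2
F along -0.28 across 0.19 x -3.55
clock: 43.15
eef_pos: [561.6, 24.3, 213.2]
eef_rot: [-1.352, 1.569, 3.133]
wrist_force: [-0.3, 0.4, -1.1]
finger_gap: 57.1
t 43.15 pos [561.6  24.3 213.2] jawyaw -13.01 tilt 0.09 F [-0.28  0.35 -1.06] gap 57.1 q [-0.02  0.33  1.49 -0.    1.32  0.21]
SHIFT [ 38.22  -0.39 -61.76] SPIN -0.0002
```

```bash

python3 -m handwheel '[[[0,0,-10],0],[[0,0,-18],0],[[0,-0.4,-18],0],[[0,0,-10],0],[[0,0,-5.8],0],[[10,0,0],0],[[15,0,0],0],[[12,0,0],0],[[8,0,0],0],[[2,0,0],0]]' 255 10
python3 plan.py 575.1 84.6 161 77
```

```text
clock: 44.4
eef_pos: [575.4, 84.5, 166.6]
eef_rot: [-1.254, 1.57, -3.052]
wrist_force: [0.3, -1.3, -0.4]
finger_gap: 0.5
t 44.4 pos [575.4  84.5 166.6] jawyaw -13.02 tilt 0.04 F [ 0.3  -1.25 -0.37] gap 0.5 q [ 0.08  0.41  1.49 -0.    1.24  0.31]
SHIFT [ 5.58 -0.26 -0.02] SPIN -0.0003
```

Press down: first to within a few mm of the pad touching the bell (TCP about 149).

```bash

python3 -m handwheel '[[[1,0,0],0],[[1,0,0],0],[[1,0,0],0],[[1,0,0],0],[[1,0,0],0],[[1,0,0],0],[[1,0,0],0],[[1,0,0],0],[[1,0,0],0],[[0,0,0],0]]'
python3 -m handwheel '[[[1.5,0,0],0],[[1.5,0,0],0],[[1.5,0,0],0],[[1,0,0],0],[[1,0,0],0],[[1,0,0],0],[[0.5,0,0],0],[[0.5,0,0],0],[[0,0,0],0],[[0,0,0],0]]'
```

```text
clock: 45.65
eef_pos: [575.5, 84.7, 158.1]
eef_rot: [-0.559, 1.571, -2.357]
wrist_force: [0.3, 0.0, 0.7]
finger_gap: 0.1
clock: 46.9
eef_pos: [575.5, 84.7, 149.6]
eef_rot: [-1.094, 1.571, -2.892]
wrist_force: [-0.4, 0.1, 1.5]
finger_gap: 0.6
```

```bash

python3 -m handwheel '[[[0.5,0,0],0],[[0.5,0,0],0],[[0.5,0,0],0],[[0.5,0,0],0],[[0.5,0,0],0],[[0.5,0,0],0],[[0,0,0],0],[[0,0,0],0],[[0,0,0],0],[[0,0,0],0]]'
python3 -m handwheel '[[[0.25,0,0],0],[[0.25,0,0],0],[[0.25,0,0],0],[[0.25,0,0],0],[[0,0,0],0],[[0,0,0],0],[[0,0,0],0],[[0,0,0],0],[[0,0,0],0],[[0,0,0],0]]'
```

```text
clock: 48.15
eef_pos: [575.5, 84.6, 146.6]
eef_rot: [-1.423, 1.571, 3.062]
wrist_force: [0.8, 0.2, -0.0]
finger_gap: 0.3
clock: 49.4
eef_pos: [575.5, 84.6, 145.7]
eef_rot: [-0.894, 1.571, -2.692]
wrist_force: [-0.3, 0.2, 2.2]
finger_gap: 0.7
```

```bash

python3 -m handwheel '[[[0.25,0,0],0],[[0,0,0],0],[[0.25,0,0],0],[[0,0,0],0],[[0.25,0,0],0],[[0,0,0],0],[[0,0,0],0],[[0,0,0],0],[[0,0,0],0],[[0,0,0],0]]'
python3 -m handwheel '[[[0.2,0,0],0],[[0,0,0],0],[[0,0,0],0],[[0,0,0],0],[[0,0,0],0],[[0,0,0],0],[[0,0,0],0],[[0,0,0],0],[[0,0,0],0],[[0,0,0],0]]'
```

```text
clock: 50.65
eef_pos: [575.6, 84.7, 145.4]
eef_rot: [1.908, 1.57, 0.11]
wrist_force: [-2.1, -0.3, 7.0]
finger_gap: 0.5
clock: 51.9
eef_pos: [575.6, 84.7, 145.4]
eef_rot: [1.814, 1.57, 0.017]
wrist_force: [-2.8, -0.7, 9.1]
finger_gap: 0.3
```

```bash

python3 -m handwheel '[[[0.15,0,0],0],[[0,0,0],0],[[0,0,0],0],[[0,0,0],0],[[0,0,0],0],[[0,0,0],0],[[0,0,0],0],[[0,0,0],0],[[0,0,0],0],[[0,0,0],0]]'
python3 -m handwheel '[[[-1,0,0],0],[[-2,0,0],0],[[-5,0,0],0],[[-10,0,0],0],[[-20,0,0],0],[[-20,0,0],0],[[-20,0,0],0],[[0,0,10],0],[[0,0,20],0],[[0,0,20],0]]'
python3 -m handwheel '[[[0,0,20],0],[[0,0,20],0],[[0,0,0],0],[[0,0,0],0],[[0,0,0],0],[[0,0,0],0],[[0,0,0],0],[[0,0,0],0],[[0,0,0],0],[[0,0,0],0]]'
python3 wc.py w12.png
python3 - <<'E'
from h import *
from scipy.optimize import least_squares
d=np.load('w2.npz');P=d['P'];ok=d['z']>0
t=np.radians(77);u=np.array([np.cos(t),np.sin(t)]);v=np.array([-u[1],u[0]])
x=(P[...,:2]-[562,28])@u;y=(P[...,:2]-[562,28])@v;z=P[...,2]
k=ok&(z>124)&(z<158)&(abs(x-58)<25)&(abs(y)<20);print('knob z',k.sum(),np.median(z[k]) if k.sum() else 0)
m=ok&(x>-55)&(x<35)&(abs(y)<17)&(z>52)&(z<75);X,Y,Z=x[m],y[m],z[m];print(len(X))
if len(X)>100:
    f=lambda p:np.hypot(Y-p[0]-p[1]*X,Z-p[2]-p[3]*X)-20
    q=least_squares(f,[0,0,48,0],loss='soft_l1').x;print(q.round(4),np.sqrt(np.mean(f(q)**2)))
E
```

```text
clock: 53.15
eef_pos: [575.6, 84.7, 145.4]
eef_rot: [1.859, 1.57, 0.061]
wrist_force: [-3.0, -0.2, 10.1]
finger_gap: 0.5
clock: 54.4
eef_pos: [563.5, 34.3, 221.8]
eef_rot: [-1.248, 1.569, -3.046]
wrist_force: [0.4, 0.1, 0.3]
finger_gap: 0.4
clock: 55.65
eef_pos: [555.2, -3.0, 222.6]
eef_rot: [-2.366, 1.571, 2.119]
wrist_force: [0.5, 0.6, 0.3]
finger_gap: 0.5
   plate 5867 x [-74.4 125.5] y [-45.8  45. ] z 11.5
   rimNarrow 262 x [-77.1 -59.2] y [-36.2  35.3] z 40.9
   rimLong 651 x [23.3 65.8] y [-35.8  35.6] z 41.1
   stop 1014 x [105.5 124.9] y [-19.2  19.2] z 69.5
knob z 1156 133.55340367209007
2690
[-4.74900e-01  6.00000e-03  4.77532e+01 -2.00000e-04] 0.6220672716825139
```

View pics/w12.png

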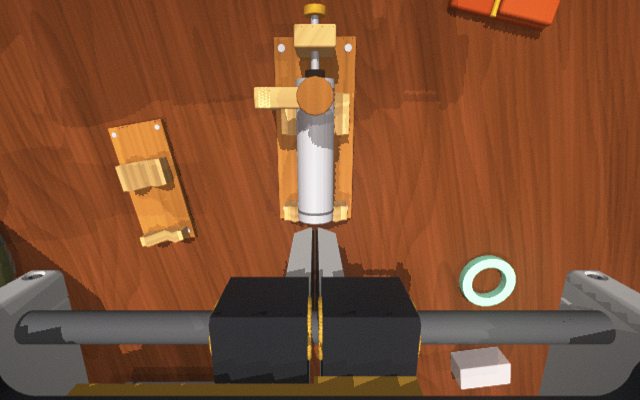

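The bell lies straight in both Vs (315,160), its leading end is against the black tip (315,75), and the knob is down at 133.6 mm. Handing in.

```bash
python3 -c "
from cell import manip
manip.sign_off()"
```

```text
the job is handed in; nothing more can be done
```

The job is done and handed in. The smallest bell was lowered into the V-cradle, released once it rested in both Vs, slid onto the rubber stop and clamped. No verdict is reported, so what follows is from my own checks.

**What I did**
- **Lowering:** I felt about 5.5 N of contact before letting go. The bell then centred itself at y ≈ -0.5 mm.
- **Sliding:** The bell met the stop after about 40 mm of travel, with roughly 3 N on it.
- **Mending the slide:** The bell slid back by almost all of the compression when first released. I regripped it, pushed it up again and eased off until the wrist force was near zero before releasing. That time it did not move.
- **Clamping:** I pressed the knob to about 10 N and backed off.

**Last checks**
- **Bell:** It is seated at y ≈ -0.5 mm, z ≈ 47.8 mm, about 0.3° off the V's direction.
- **Clamp:** The knob top is at 133.6 mm, about 16.3 mm of travel.
- **Stop:** The picture shows the bell's end against the rubber tip.
- **Other things:** I did not re-measure the ring, prism, clacker and box, but the arm never went near them.
- **Time:** The clock stood at about 56 s.

**Uncertain or in disagreement**
- The force left on the stop (I estimate about 1 N) and the clamp pad's force on the bell could not be measured directly after release.
- I misread friction drag of up to 5 N as possible stop contact. The cause was a slight downward preload, which I relieved.
- The knob took only 0–2 N to move on the way down, less than the stated 3–4 N. It still stayed down when I let go.

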